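Load the indexing jig and hold its plunger drawn

TASK

Take the long brass sleeve out of the wooden rack and stand it fully home in the socket of the indexing jig, leaving the two short sleeves where they are. Let go of it, then pull the jig's sprung index plunger straight up by its round knob, fully back so that its pin is clear of the hole in the dial, and finish while still holding it there.

Things in the scene. Friction and masses are not known exactly. Their poses are not given: they have to be found in the camera images.
- rack: Fixed wooden block, 50 x 184 x 35 mm high; origin at the centre of its underside, x across it, y along its row of four blind holes at y = -67.5, -22.5, 22.5, 67.5 mm. Holes 18 mm wide, floors 8 mm above the work surface. The hole at y = 22.5 mm is empty; the other three hold the sleeves upright in varying order.
- sleeve_long_mid (a point): The long brass sleeve, a round tube 16 mm in diameter and 80 mm long, 0.06 to 0.11 kg, chamfered at its foot; this point is its centre, half-way up, z along its axis. In the rack it stands on the hole's floor, its top 88 mm above the work surface. Treat it as solid: its bore cannot be entered.
- sleeve_short_a_mid (a point): A short brass sleeve, 16 mm in diameter and 55 mm long, else like the long one; this point is its centre. Its top is 63 mm above the work surface. Stays in the rack.
- sleeve_short_b_mid (a point): The other short brass sleeve, the same; this point is its centre. Stays in the rack.
- jig: Indexing jig, fixed: steel base 150 x 180 x 10 mm, aluminium dial 140 mm in diameter (top at height 28 mm, does not turn), square 44 mm socket block in its middle (top at 40 mm). A bracket on the -y side (34 mm wide, top 54 mm) reaches over the dial and carries the plunger. Origin on the dial's axis at the work surface, z up; plunger axis vertical at x = 0, y = -60 mm.
- socket_mouth (a point): Centre of the socket's mouth in the jig's square block, 40 mm above the work surface. Round blind hole 17.6 mm wide with a 2 mm chamfer, 26 mm deep. With the long sleeve fully home the sleeve's centre is 14 mm and its top 54 mm above this point.
- plunger_knob (a point): Grip point on the axis of the plunger's round black knob (26 mm in diameter, 28 mm high, axis vertical), moving with it; the knob spans from 18 mm below to 10 mm above this point. Seated, the point is 86 mm above the work surface. Under the knob: a narrower barrel, then the bracket's top at 54 mm. A 9 mm pin runs from the knob down into the dial.
- plunger (a joint): How far the plunger is drawn straight up, in m: 0 seated, 0.010 pin tip level with the dial's top, 0.016 the stop (fully back). A spring pulls it down with 4 N when seated, rising to 12 N fully back; it snaps back when let go.
Things that resemble listed ones, but are neither listed nor needed, are in the scene too. Leave any purple look-alike of the part that bears sleeve_long_mid alone.

How it is judged:
By the outcome, as a careful person would: the job done as asked, in the order asked, and still so for the second after the job is handed in, while the arm keeps its last pose, push and grip.
It also fails if it takes over 48 s, if anything falls off the work surface, if the arm or the gripper's body presses on something with over 40 N, if the wrist force passes 120 N, or if a joint passes its speed limit or range.

ROBOT

A 7-joint arm with a two-finger parallel gripper is mounted at the origin on a cart in front of the work surface, level with it; the furniture and walls round the work are solid. World frame = base frame: x ahead of the robot, y to its left, z up, the work surface at z = 0. Lengths are in m, angles in rad, forces in N, time in s.
With the tool pointing down it reaches from about 0.425 to 0.875 m from the base axis. Payload 4.7 kg.
Tool frame: the origin (TCP) lies midway between the tips of the shut fingers; the grasp point (between the pads) lies 19 mm behind it; x points along the fingers, z is the direction in which the jaws open and shut, and the axes are right-handed (so a half turn about x gives the same grasp; the last joint's range is limited). The gripper opens to 87 mm and grips with 3 to 60 N. Pads are 19 mm wide; open, the fingers measure 117 mm over their backs; the gripper's body (75 mm by 190 mm) begins 51 mm behind the grasp point.
Start: joints at [1.272, 0.321, -0.07, 1.45, 0.023, 1.371, -0.057], TCP at [0.2, -0.618, 0.223] pointing down, gripper open.
Joint ranges: [-2.86, 2.86], [-0.3, 2.09], [-1.38, 1.24], [0.06, 2.45], [-1.56, 4.7], [0.09, 2.05], [-2.69, 2.69]. Speed limits (rad/s): [2.57, 2.57, 3.14, 3.14, 3.14, 3.14, 3.14].

INTERFACE

Orientations are given as a rotation vector (axis times angle).
In Python, from bench import ctrl gives the robot as it stands.
- The arm moves only by the shell command python3 -m pendant 'ROWS' [OPENING] [FORCE]. ROWS is JSON, a list of rows, each an object with "travel": the shift along the tool's x, y, z in m, a list of three; "twist": the turn about the tool's x in rad. In form: [{"travel": [x, y, z], "twist": twist}, ...]. A call has 1 to 10 rows; each row is the pose to reach, as a shift and turn from the pose measured when the call began, along the tool's axes at that moment; what a row does not reach only later rows make up. A row lasts 1/8 s, in which the tool goes at most 62.5 mm and 10.7 degrees, less where a joint would pass 70% of its speed; a pose out of reach is approached as far as the arm can. A call with a gripper value outside its range is refused whole. OPENING is the opening, from -1 (shut) to 1 (fully open), so that 0 is half open, set as the call begins (- or left out, the last holds). The fingers move at their own pace and stop on an object; FORCE is the grip in N (left out, the last holds). Time passes only in rows, so rows that repeat a pose let the fingers close. It gives the time, the measured TCP pose, the force and the opening at its end, in the units of the state.
- ctrl.get_state(): the state, without advancing time (a new reading comes with each control period).
- ctrl.get_image(name): name is "scene" or "top" or "wrist"; returns the picture (480x640x3 uint8, red, green, blue); there is no depth.
- ctrl.camera_model(name): a dict with "K" (3x3 intrinsics, pixels), "rvec" (rotation vector, rad) and "tvec" (3), from world to camera coordinates, as OpenCV has them; the wrist camera has in their place "T_tool_cam" (4x4, takes a point from camera to tool coordinates, whose origin is the TCP and whose axes are the tool frame's). Camera axes: x right, y down, z forward; pixel columns grow to the right and rows downward; lengths in m; the calibration is good to about 2 mm. A picture is of the moment at which its call begins: read the wrist's pose just before it. camera_model takes no time and is no camera call.
- ctrl.close_job(): hands the job in, once; it reports no verdict.
The state is a dict: "time": time; "joint_positions": joint angles; "qd": joint speeds; "joint_torque": joint torques, N m; "position": TCP position; "tool_rot": TCP orientation; "ft_force": force on the tool from outside, world axes, zero at the start; "torque": the same for the moment, N m; "grip_width": opening from 0.0 (shut) to 1.0 (fully open).
Only numpy, scipy, OpenCV 4.12 (cv2) and the standard library are available. Lean on these libraries where they do the work, as an engineer would, in place of code of your own. Each camera call takes 0.05 s, during which the arm holds its last target.

## Working session

There is one attempt and no reset: what is moved stays moved. The work goes in short steps, Python scripts to look and compute and a shell command to move; the robot and the scene stay as the last step left them, time stands still between calls to the robot, and variables do not carry over. Pictures are saved under pics/ and viewed, and the job is handed in when it is done.

```bash
ls; mkdir -p pics; python3 - <<'E'
from bench import ctrl
import cv2,numpy as np
print(ctrl.get_state())
for n in ["scene","top","wrist"]:
    m=ctrl.camera_model(n); print(n,{k:np.round(v,4).tolist() for k,v in m.items()})
    cv2.imwrite(f"pics/{n}0.png",ctrl.get_image(n)[:,:,::-1])
E
```

```text
pics
{'time': 0.0, 'joint_positions': array([ 1.27209826,  0.32183758, -0.07009267,  1.45168514,  0.02263602,
        1.3708051 , -0.05690761]), 'qd': array([-0.00059803, -0.00065991,  0.00019371,  0.00097893, -0.00224872,
       -0.00111365,  0.00037455]), 'joint_torque': array([-5.96306927e-04, -4.91287279e+01, -4.04296154e-01, -3.12527132e+01,
       -6.40406460e-02,  4.37662506e-02,  1.70614076e-04]), 'position': array([ 0.19979068, -0.61794245,  0.22144704]), 'tool_rot': array([ 0.97682505,  1.3428015 , -0.97510531]), 'ft_force': array([-0.37624151,  0.94399684, -0.43458785]), 'torque': array([ 0.03370248, -0.05653181, -0.01920729]), 'grip_width': 0.9985464572970505}
scene {'K': [[619.1423, 0.0, 320.2774], [0.0, 619.1423, 238.8051], [0.0, 0.0, 1.0]], 'rvec': [0.801, -2.4496, 1.1973], 'tvec': [0.3005, 0.3257, 0.628]}
top {'K': [[593.6846, 0.0, 303.2837], [0.0, 593.6846, 235.1098], [0.0, 0.0, 1.0]], 'rvec': [2.1478, -2.1547, 0.186], 'tvec': [-0.179, 0.5339, 0.8588]}
wrist {'K': [[348.2745, 0.0, 320.5722], [0.0, 348.2745, 237.5436], [0.0, 0.0, 1.0]], 'T_tool_cam': [[-0.0002, -0.282, 0.9594, -0.162], [0.0, -0.9594, -0.282, 0.0771], [1.0, -0.0, 0.0002, -0.0006], [0.0, 0.0, 0.0, 1.0]]}
```

View pics/scene0.png

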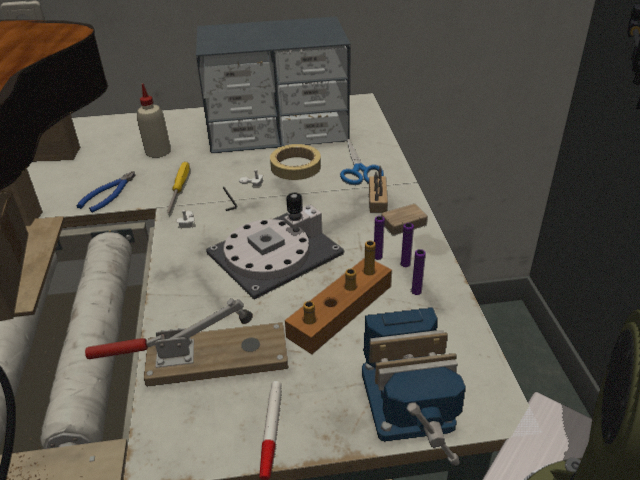

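View pics/top0.png

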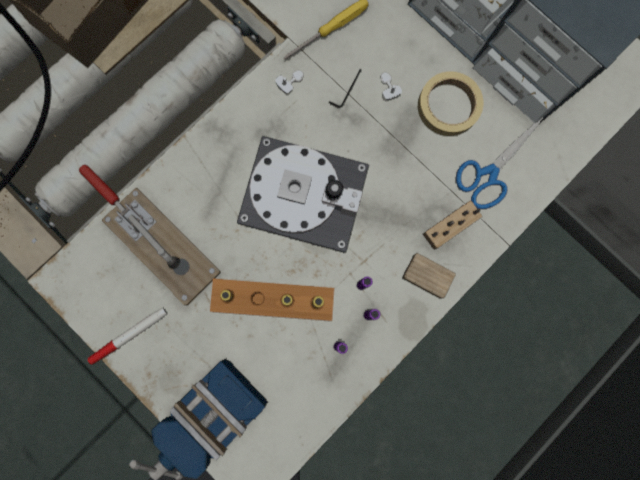

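View pics/wrist0.png

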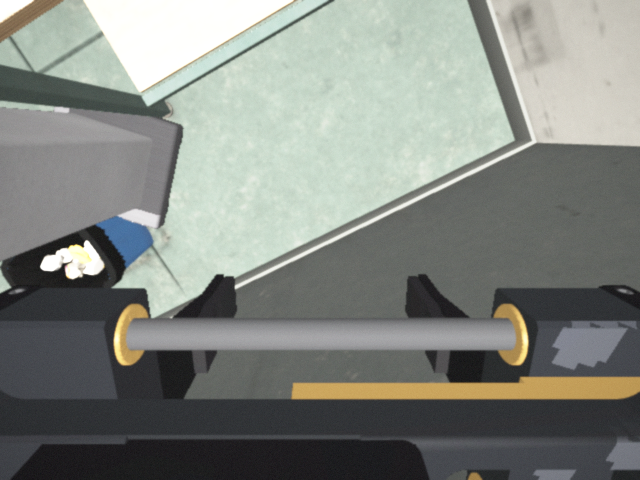

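The scene view shows the tall brass sleeve at the rack's far end at about (370,255), with the short ones at (350,278) and (309,312). In the top view the sleeves are at (318,302), (287,300) and (226,295), and the empty hole is at (258,298). The socket is at (294,186) and the knob at (335,188). The three purple posts are look-alikes. Next I'll zoom in to measure.

```bash
cat > h.py <<'E'
import cv2,numpy as np
from scipy.spatial.transform import Rotation as R
from bench import ctrl
def ext(n,pos=None,rv=None):
    m=ctrl.camera_model(n)
    K=np.array(m["K"])
    if "rvec" in m:
        Rw=R.from_rotvec(np.ravel(m["rvec"])).as_matrix(); t=np.ravel(m["tvec"])
    else:
        T=np.eye(4);T[:3,:3]=R.from_rotvec(rv).as_matrix();T[:3,3]=pos
        M=np.linalg.inv(T@np.array(m["T_tool_cam"]));Rw=M[:3,:3];t=M[:3,3]
    return K,Rw,t
def proj(c,p):
    K,Rw,t=c;q=K@(Rw@np.array(p)+t);return q[:2]/q[2]
def ray(c,uv):
    K,Rw,t=c;d=Rw.T@np.linalg.inv(K)@np.array([uv[0],uv[1],1.]);return -Rw.T@t,d/np.linalg.norm(d)
def plane(c,uv,z):
    o,d=ray(c,uv);return o+d*(z-o[2])/d[2]
def tri(c1,a,c2,b):
    P=[c[0]@np.c_[c[1],c[2]] for c in (c1,c2)]
    X=cv2.triangulatePoints(P[0],P[1],np.array(a,float).reshape(2,1),np.array(b,float).reshape(2,1)).ravel();X=X[:3]/X[3]
    return X,[np.round(proj(c,X)-np.array(u),1) for c,u in((c1,a),(c2,b))]
E
python3 - <<'E'
import cv2
a=cv2.imread('pics/top0.png')[120:340,200:380];cv2.imwrite('pics/topz.png',cv2.resize(a,None,fx=4*0.68,fy=4*.68,interpolation=cv2.INTER_CUBIC))
a=cv2.imread('pics/scene0.png')[180:360,190:440];cv2.imwrite('pics/scz.png',cv2.resize(a,None,fx=3.2,fy=3.2,interpolation=cv2.INTER_CUBIC))
E
```

```text
(no output)
```

View pics/topz.png

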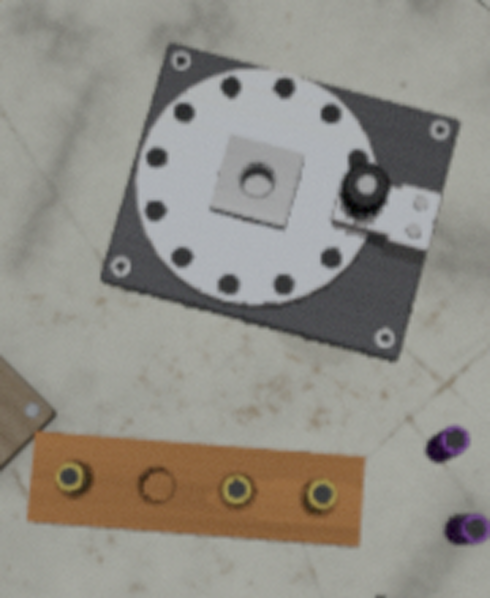

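View pics/scz.png

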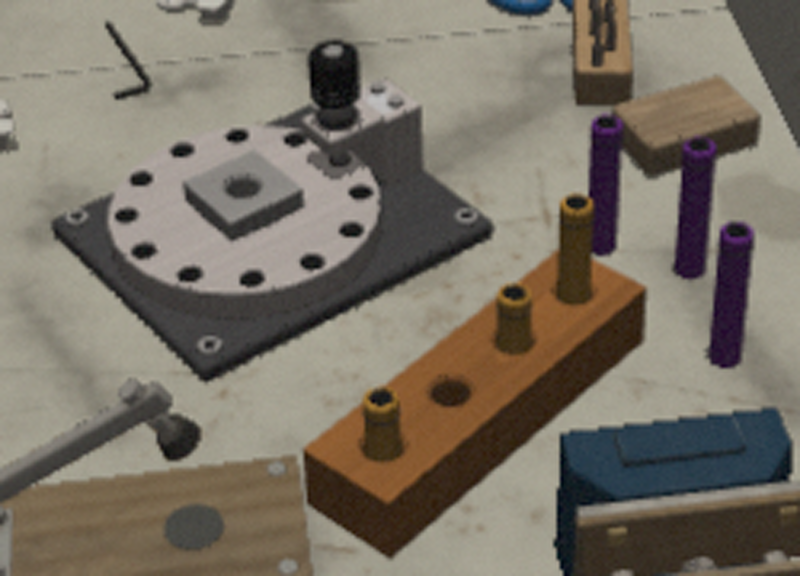

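```bash
python3 - <<'E'
from h import *
T,S=ext("top"),ext("scene")
def tz(x,y):return ((x+.5)/2.72-.5+200,(y+.5)/2.72-.5+120)
def sz(x,y):return ((x+.5)/3.2-.5+190,(y+.5)/3.2-.5+180)
np.set_printoptions(precision=4,suppress=True)
for n,a,b in [("long",(322,495),(577,203)),("shortA",(237,490),(514,293)),("shortB",(70,478),(381,399)),("empty",(157,485),(450,391)),("socket",(257,181),(243,187)),("knobtop",(367,184),(333,49))]:
    X,e=tri(T,tz(*a),S,sz(*b));print(n,X,e)
print("jig base corners z=.010",[plane(T,tz(*p),.010) for p in [(170,44),(459,122),(398,360),(101,282)]])
print("rack top corners",[plane(T,tz(*p),.035) for p in [(37,432),(365,459),(360,546),(28,520)]])
for n,p,z in [("long",(322,495),.088),("socket",(257,181),.040),("knobtop",(367,184),.096)]: print(n,plane(T,tz(*p),z))
st=ctrl.get_state();M=R.from_rotvec(st["tool_rot"]).as_matrix();print(M)
o=-T[1].T@T[2];print(o, -S[1].T@S[2])
E
```

```text
long [ 0.4313 -0.2001  0.0864] [array([-0.2, -0.3]), array([0.3, 0. ])]
shortA [ 0.4353 -0.1555  0.0612] [array([-0.2, -0.3]), array([0.3, 0. ])]
shortB [ 0.4422 -0.0657  0.0607] [array([-0.3, -0.4]), array([0.5, 0. ])]
empty [ 0.4394 -0.111   0.0323] [array([-0.2, -0.2]), array([0.3, 0. ])]
socket [ 0.6107 -0.167   0.0373] [array([-0.1, -0.1]), array([0.1, 0. ])]
knobtop [ 0.5952 -0.2252  0.0955] [array([-0.1, -0.1]), array([0.1, 0. ])]
jig base corners z=.010 [array([ 0.7004, -0.1158,  0.01  ]), array([ 0.6529, -0.2866,  0.01  ]), array([ 0.5113, -0.2483,  0.01  ]), array([ 0.5572, -0.0767,  0.01  ])]
rack top corners [array([ 0.4684, -0.0446,  0.035 ]), array([ 0.4528, -0.2267,  0.035 ]), array([ 0.405 , -0.2233,  0.035 ]), array([ 0.42  , -0.0406,  0.035 ])]
long [ 0.4309 -0.2002  0.088 ]
socket [ 0.61  -0.167  0.04 ]
knobtop [ 0.595  -0.2252  0.096 ]
[[-0.0005  0.9515  0.3077]
 [ 0.0013  0.3077 -0.9515]
 [-1.     -0.0001 -0.0014]]
[ 0.3965 -0.1624  0.9333] [0.0489 0.4118 0.6472]
```

```bash
python3 -m pendant '[{"travel":[-0.01,0.04,-0.036],"twist":-0.12},{"travel":[-0.02,0.08,-0.073],"twist":-0.25},{"travel":[-0.02,0.12,-0.11],"twist":-0.39},{"travel":[-0.02,0.16,-0.15],"twist":-0.53},{"travel":[-0.02,0.2,-0.188],"twist":-0.67},{"travel":[-0.02,0.24,-0.225],"twist":-0.8},{"travel":[-0.02,0.28,-0.262],"twist":-0.93},{"travel":[-0.02,0.315,-0.295],"twist":-1.05},{"travel":[-0.02,0.348,-0.327],"twist":-1.17},{"travel":[-0.02,0.348,-0.327],"twist":-1.17}]' 0.2 30
python3 - <<'E'
from h import *
s=ctrl.get_state();print(s["time"],s["position"],s["joint_positions"],R.from_rotvec(s["tool_rot"]).as_matrix().round(4))
cv2.imwrite("pics/w1.png",ctrl.get_image("wrist")[:,:,::-1]);
W=ext("wrist",s["position"],s["tool_rot"])
print(proj(W,[.4311,-.2001,.088]),proj(W,[.61,-.167,.04]),proj(W,[.595,-.2252,.096]))
E
```

```text
time: 1.4
position: [0.432, -0.1958, 0.2423]
tool_rot: [0.064, 1.57, -0.061]
ft_force: [0.3, -0.9, 0.4]
grip_width: 0.599
1.4 [ 0.43202476 -0.19580235  0.24230557] [ 0.89203268 -0.04929636 -0.49958105  1.82219407 -0.0259858   1.36341193
  0.31835001] [[ 1.000e-04  7.990e-02  9.968e-01]
 [ 1.900e-03  9.968e-01 -7.990e-02]
 [-1.000e+00  1.900e-03 -1.000e-04]]
[320.54667193 226.74595573] [490.62189267 170.70502918] [499.11691489 241.35346242]
```

View pics/w1.png

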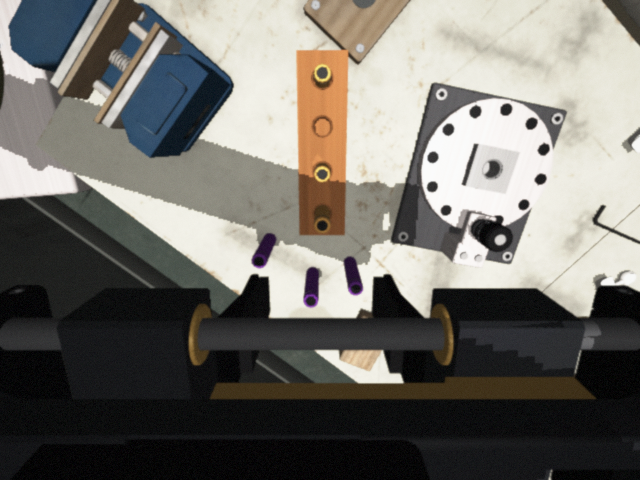

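Wrist view: long sleeve at about (322,225) against a predicted (320.5,226.7), socket at (493,169), knob at (492,234). I'll refine those centres.

```bash
python3 - <<'E'
import cv2,numpy as np
a=cv2.imread('pics/w1.png')
p=[cv2.resize(a[v-25:v+25,u-25:u+25],None,fx=8,fy=8,interpolation=cv2.INTER_CUBIC) for u,v in((322,225),(493,169))]
p=[np.clip(p[0].astype(float)*2.5,0,255).astype('uint8'),p[1]]
cv2.imwrite('pics/w1z.png',np.hstack(p))
E
```

```text
(no output)
```

View pics/w1z.png

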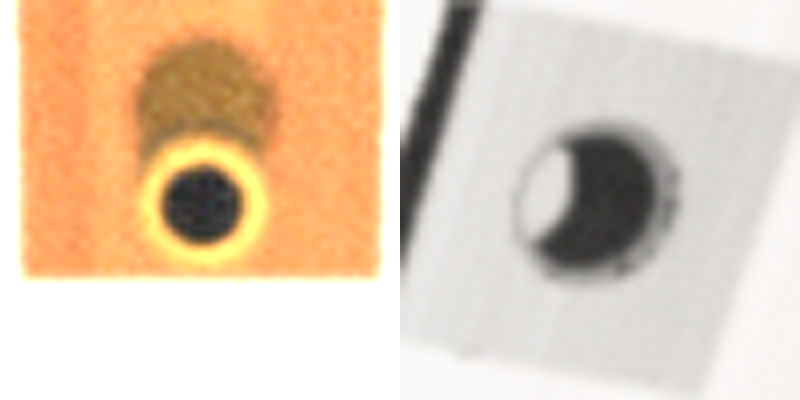

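```bash
python3 - <<'E'
from h import *
np.set_printoptions(precision=4,suppress=True)
T,S=ext("top"),ext("scene")
W=ext("wrist",[0.43202476,-0.19580235,0.24230557],[0.064,1.57,-0.061]) if 0 else None
s=ctrl.get_state();W=ext("wrist",s["position"],s["tool_rot"]);print(s["position"])
def tz(x,y):return ((x+.5)/2.72-.5+200,(y+.5)/2.72-.5+120)
for n,t,w,z in [("long",(322,495),(322,225.0),.088),("socket",(257,181),(492.2,168.5),.040)]:
    print(n,plane(W,w,z),plane(T,tz(*t),z),tri(T,tz(*t),W,w))
E
```

```text
[ 0.4308 -0.1984  0.2421]
long [ 0.4312 -0.2012  0.088 ] [ 0.4309 -0.2002  0.088 ] (array([ 0.4309, -0.2001,  0.0918]), [array([ 0. , -0.1]), array([-0.5, -0.1])])
socket [ 0.6101 -0.1684  0.04  ] [ 0.61  -0.167  0.04 ] (array([ 0.6092, -0.1673,  0.0425]), [array([0.2, 0.1]), array([ 0.4, -0.8])])
```

```bash
python3 -m pendant '[{"travel":[0.03,-0.002,0],"twist":0},{"travel":[0.06,-0.002,0],"twist":0},{"travel":[0.09,-0.002,0],"twist":0},{"travel":[0.12,-0.002,0],"twist":0},{"travel":[0.137,-0.002,0],"twist":0},{"travel":[0.137,-0.002,0],"twist":0},{"travel":[0.137,-0.002,0],"twist":0}]' 0.1 30
python3 - <<'E'
from h import *
s=ctrl.get_state();print(s["time"],s["position"],R.from_rotvec(s["tool_rot"]).as_matrix().round(4))
cv2.imwrite("pics/w2.png",ctrl.get_image("wrist")[:,:,::-1]);
W=ext("wrist",s["position"],s["tool_rot"])
print(proj(W,[.431,-.2005,.088]),proj(W,s["position"]))
E
```

```text
time: 2.33
position: [0.4312, -0.2009, 0.1061]
tool_rot: [0.067, 1.569, -0.067]
ft_force: [-0.2, 0.5, -0.1]
grip_width: 0.551
2.325 [ 0.43123849 -0.20090942  0.10614327] [[ 7.000e-04  8.520e-02  9.964e-01]
 [ 1.000e-04  9.964e-01 -8.520e-02]
 [-1.000e+00  2.000e-04  7.000e-04]]
[321.24587044 279.60902372] [321.90121044 294.49778177]
```

View pics/w2.png

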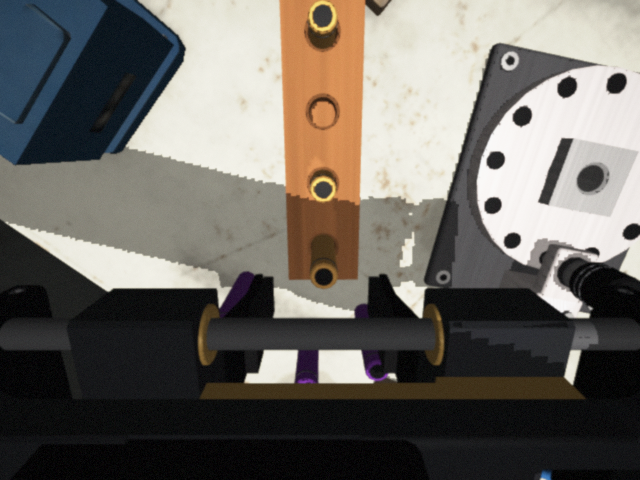

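```bash
python3 - <<'E'
from h import *
np.set_printoptions(precision=4,suppress=True)
T,S=ext("top"),ext("scene")
def sz(x,y):return ((x+.5)/3.2-.5+190,(y+.5)/3.2-.5+180)
im=cv2.imread("pics/top0.png");hsv=cv2.cvtColor(im,cv2.COLOR_BGR2HSV)
m=cv2.inRange(hsv,(130,80,30),(155,255,255));n,l,st,c=cv2.connectedComponentsWithStats(m)
print([(st[i],c[i]) for i in range(1,n) if st[i][4]>30])
for b in [(606,124),(698,147),(738,231)]:
    for h in (.08,.088): print(b,plane(S,sz(*b),h),proj(T,plane(S,sz(*b),h)))
E
```

```text
[(array([357, 277,  15,  12,  94], dtype=int32), array([363.7128, 283.1383])), (array([364, 309,  16,  11,  97], dtype=int32), array([371.0722, 314.1753])), (array([334, 342,  13,  11,  77], dtype=int32), array([339.9351, 346.5584]))]
(606, 124) [ 0.459  -0.2678  0.08  ] [364.5697 282.0863]
(606, 124) [ 0.4532 -0.2583  0.088 ] [358.6228 285.756 ]
(698, 147) [ 0.4126 -0.2772  0.08  ] [371.7489 314.559 ]
(698, 147) [ 0.4075 -0.2675  0.088 ] [365.7278 318.139 ]
(738, 231) [ 0.3649 -0.2317  0.08  ] [340.4316 348.7205]
(738, 231) [ 0.3604 -0.2226  0.088 ] [334.4683 352.2086]
```

```bash
python3 -m pendant '[{"travel":[0.02,0.001,0],"twist":0},{"travel":[0.04,0.001,0],"twist":0},{"travel":[0.059,0.001,0],"twist":0},{"travel":[0.059,0.001,0],"twist":0},{"travel":[0.059,0.001,0],"twist":0}]' 0.1 30
python3 -m pendant '[{"travel":[0,0,0],"twist":0},{"travel":[0,0,0],"twist":0},{"travel":[0,0,0],"twist":0},{"travel":[0,0,0],"twist":0},{"travel":[0,0,0],"twist":0},{"travel":[0,0,0],"twist":0}]' -1 30
```

```text
time: 3.0
position: [0.4325, -0.2003, 0.0486]
tool_rot: [0.066, 1.567, -0.068]
ft_force: [-0.2, 0.3, 0.1]
grip_width: 0.552
time: 3.75
position: [0.4326, -0.2004, 0.0486]
tool_rot: [0.066, 1.567, -0.068]
ft_force: [-0.1, 0.5, 1.2]
grip_width: 0.171
```

```bash
python3 -m pendant '[{"travel":[-0.02,0,0],"twist":0},{"travel":[-0.04,0,0],"twist":0},{"travel":[-0.06,0,0],"twist":0},{"travel":[-0.08,0,0],"twist":0},{"travel":[-0.1,0,0],"twist":0},{"travel":[-0.1,0,0],"twist":0},{"travel":[-0.1,0,0],"twist":0}]' - 40
python3 - <<'E'
from h import *
s=ctrl.get_state();print(s["time"],s["position"],R.from_rotvec(s["tool_rot"]).as_matrix().round(4),s["joint_positions"])
a=ctrl.get_image("wrist")[:,:,::-1];b=ctrl.get_image("scene")[:,:,::-1]
cv2.imwrite("pics/w3.png",np.hstack([cv2.resize(a,(400,300)),cv2.resize(b[120:360,200:520],(400,300))]));cv2.imwrite("pics/s3.png",b)
E
```

```text
time: 4.62
position: [0.4317, -0.2, 0.1477]
tool_rot: [0.066, 1.568, -0.067]
ft_force: [0.0, 0.7, -1.5]
grip_width: 0.172
4.625 [ 0.43165057 -0.1999873   0.14767925] [[ 1.600e-03  8.500e-02  9.964e-01]
 [-6.000e-04  9.964e-01 -8.500e-02]
 [-1.000e+00 -5.000e-04  1.700e-03]] [ 0.88715256  0.02376488 -0.51154626  1.95193494  0.0126015   1.16721618
  0.28567429]
```

View pics/w3.png

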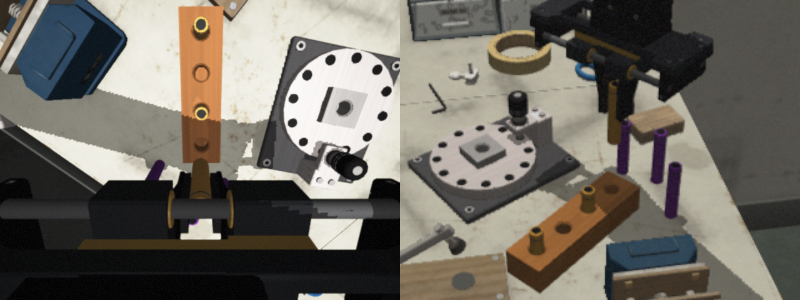

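The sleeve is held upright between the pads and its rack hole is empty. The two short sleeves are undisturbed. Next I'll move over the socket.

```bash
python3 -m pendant '[{"travel":[0,0.007,0.025],"twist":0.03},{"travel":[0,0.014,0.05],"twist":0.06},{"travel":[0,0.02,0.075],"twist":0.09},{"travel":[0,0.027,0.1],"twist":0.12},{"travel":[0,0.034,0.125],"twist":0.15},{"travel":[0,0.041,0.15],"twist":0.18},{"travel":[0,0.0475,0.175],"twist":0.18},{"travel":[0.01,0.0475,0.175],"twist":0.18},{"travel":[0.02,0.0475,0.175],"twist":0.18},{"travel":[0.02,0.0475,0.175],"twist":0.18}]' - 40
python3 -m pendant '[{"travel":[0,0,0],"twist":0},{"travel":[0,0,0],"twist":0}]'
python3 - <<'E'
from h import *
s=ctrl.get_state();print(s["time"],s["position"],R.from_rotvec(s["tool_rot"]).as_matrix().round(4))
a=ctrl.get_image("wrist")[:,:,::-1];b=ctrl.get_image("scene")[:,:,::-1];c=ctrl.get_image("top")[:,:,::-1]
cv2.imwrite("pics/w4.png",a);cv2.imwrite("pics/s4.png",b);cv2.imwrite("pics/t4.png",c)
cv2.imwrite("pics/m4.png",np.vstack([np.hstack([cv2.resize(a,(400,300)),cv2.resize(b[120:300,180:420],(400,300))]),np.hstack([cv2.resize(a[130:310,250:490],(400,300),interpolation=2),cv2.resize(c[120:300,180:420],(400,300))])]))
E
```

```text
time: 5.98
position: [0.6078, -0.1679, 0.1257]
tool_rot: [0.209, 1.563, -0.209]
ft_force: [0.2, -0.3, -0.8]
grip_width: 0.172
time: 6.22
position: [0.6075, -0.1683, 0.1261]
tool_rot: [0.209, 1.563, -0.21]
ft_force: [0.7, 0.2, -0.3]
grip_width: 0.172
6.225 [ 0.60754382 -0.16833764  0.12608757] [[-2.400e-03  2.633e-01  9.647e-01]
 [-3.000e-04  9.647e-01 -2.633e-01]
 [-1.000e+00 -9.000e-04 -2.300e-03]]
```

View pics/m4.png

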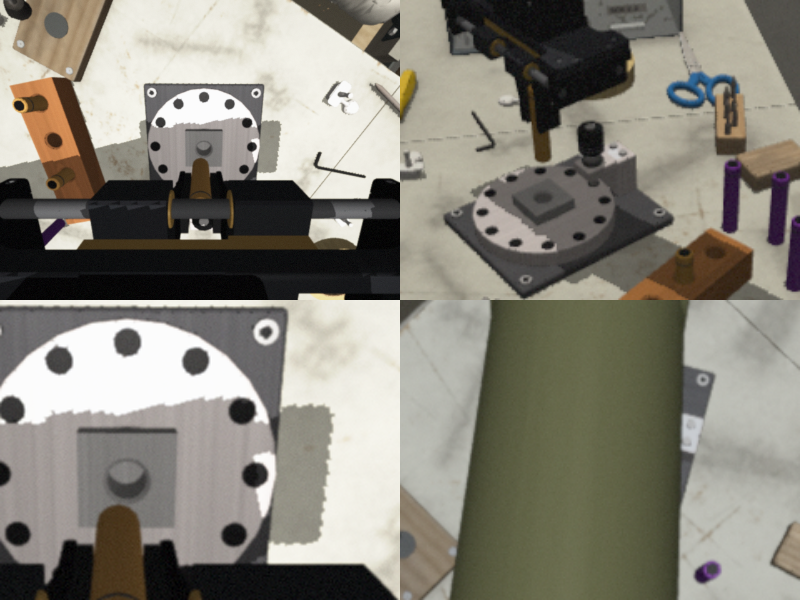

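```bash
python3 - <<'E'
from h import *
a=cv2.imread('pics/w4.png')[195:285,280:370]
cv2.imwrite('pics/w4z.png',cv2.resize(np.clip(a*1.3,0,255).astype('uint8'),None,fx=6.6,fy=6.6,interpolation=cv2.INTER_CUBIC))
W=ext("wrist",[ 0.60754382,-0.16833764,0.12608757],ctrl.get_state()["tool_rot"])
print(proj(W,[.610,-.1675,.04]),proj(W,[.60754,-.1683,.0855]))
o,d=ray(W,(327,230));print(o)
E
```

```text
[324.55190843 241.74780511] [321.78704036 265.51790666]
[ 0.62750107 -0.09299204  0.28804555]
```

View pics/w4z.png

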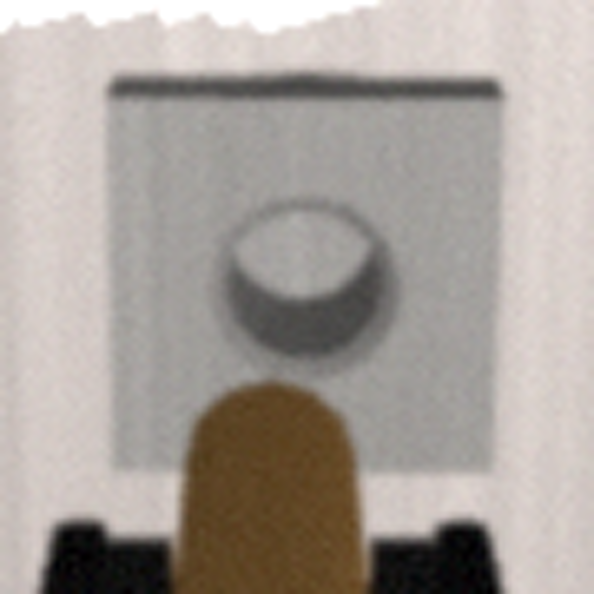

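```bash
python3 - <<'E'
from h import *
np.set_printoptions(precision=4,suppress=True)
p=np.array([0.60754,-0.16834,0.12609]);s=ctrl.get_state();M=R.from_rotvec(s["tool_rot"]).as_matrix()
W=ext("wrist",p,s["tool_rot"])
f=plane(W,(320.5,252.3),.0865);print("foot edge rel (tool)",M.T@(f-p))
f=plane(W,(320.5,252.3),.0855);print("foot edge rel (tool)",M.T@(f-p))
q=plane(W,(325.7,237.7),.040);print("socket world",q,"rel tool",M.T@(q-p), "expected rel", M.T@(np.array([.610,-.1675,.04])-p))
E
```

```text
foot edge rel (tool) [ 0.0396  0.0091 -0.0007]
foot edge rel (tool) [ 0.0406  0.0087 -0.0007]
socket world [ 0.6116 -0.1647  0.04  ] rel tool [0.0861 0.0047 0.0032] expected rel [0.0861 0.0015 0.0023]
```

```bash
python3 -m pendant '[{"travel":[0.005,0.0015,0.0015],"twist":0},{"travel":[0.015,0.0022,0.003],"twist":0},{"travel":[0.025,0.0022,0.003],"twist":0},{"travel":[0.034,0.0022,0.003],"twist":0},{"travel":[0.034,0.0022,0.003],"twist":0},{"travel":[0.034,0.0022,0.003],"twist":0},{"travel":[0.034,0.0022,0.003],"twist":0}]'
python3 - <<'E'
from h import *
s=ctrl.get_state();print(s["time"],s["position"],R.from_rotvec(s["tool_rot"]).as_matrix().round(4))
a=ctrl.get_image("wrist")[:,:,::-1];b=ctrl.get_image("scene")[:,:,::-1]
cv2.imwrite("pics/w5.png",a);cv2.imwrite("pics/s5.png",b)
cv2.imwrite("pics/m5.png",np.hstack([cv2.resize(a[200:300,270:370],(400,400),interpolation=2),cv2.resize(b[190:270,220:300],(400,400),interpolation=2)]))
E
```

```text
time: 7.25
position: [0.6117, -0.1668, 0.0927]
tool_rot: [0.209, 1.562, -0.209]
ft_force: [-0.4, -0.0, -0.8]
grip_width: 0.17
7.25 [ 0.61166942 -0.16683888  0.09266879] [[-1.200e-03  2.631e-01  9.648e-01]
 [-4.000e-04  9.648e-01 -2.631e-01]
 [-1.000e+00 -7.000e-04 -1.000e-03]]
```

View pics/m5.png

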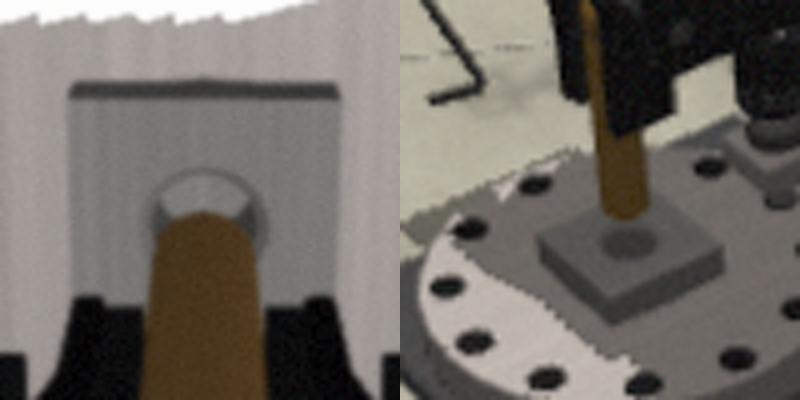

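```bash
python3 - <<'E'
from h import *
np.set_printoptions(precision=4,suppress=True)
s=ctrl.get_state();p=s["position"];M=R.from_rotvec(s["tool_rot"]).as_matrix();print(p)
W=ext("wrist",p,s["tool_rot"]);S=ext("scene")
w=lambda x,y:((x+.5)/4-.5+270,(y+.5)/4-.5+200)
sc=lambda x,y:((x+.5)/5-.5+220,(y+.5)/5-.5+190)
z0=p[2]-.0406
for n,uv,z in [("mouth far",w(206,168),.04),("mouth L",w(147,225),.04),("mouth R",w(268,225),.04),("block far",w(205,97),.04),("foot far",w(205,211),z0+.0005)]:
    print(n,M.T@(plane(W,uv,z)-p))
print("scene: mouth",M.T@(plane(S,sc(629,243),.04)-p),"block ctr",M.T@(plane(S,sc(630,244),.04)-p))
# foot: lowest silhouette and sides
for uv in [(600,207),(649,207),(625,221)]: print("foot",M.T@(plane(S,sc(*uv),z0)-p))
# predicted contour of foot circle in scene
for dy,dz in [(0,0),(.002,0)]:
    pts=[proj(S,p+M@np.array([.0406,dy+.0075*np.cos(t),dz+.0075*np.sin(t)])) for t in np.linspace(0,2*np.pi,60)]
    pts=(np.array(pts)-[220,190])*5;print("crop box",pts.min(0),pts.max(0))
E
```

```text
[ 0.6116 -0.1668  0.0927]
mouth far [ 0.0526  0.0119 -0.0003]
mouth L [ 0.0527  0.0021 -0.0099]
mouth R [0.0526 0.0021 0.0098]
block far [ 0.0526  0.0237 -0.0005]
foot far [ 0.0401  0.0088 -0.0005]
scene: mouth [ 0.0528 -0.0978 -0.0862] block ctr [ 0.0528 -0.0977 -0.0868]
foot [ 0.0407 -0.0927 -0.0778]
foot [ 0.0408 -0.1048 -0.0878]
foot [ 0.0408 -0.0942 -0.0886]
crop box [199.4264 189.7842] [245.939  217.5827]
crop box [194.2395 192.1285] [240.8017 219.9819]
```

```bash
python3 - <<'E'
from h import *
np.set_printoptions(precision=4,suppress=True)
s=ctrl.get_state();p=s["position"];M=R.from_rotvec(s["tool_rot"]).as_matrix()
S=ext("scene");sc=lambda x,y:((x+.5)/5-.5+220,(y+.5)/5-.5+190)
print("mouth",M.T@(plane(S,sc(229,243),.04)-p))
a=np.array(proj(S,p+M@[.0406,0,0]));b=np.array(sc((200+249)/2-(199.4+245.9)/2,0))-np.array(sc(0,0))
print(a,b, M.T@(plane(S,a+[.4,.5],p[2]-.0406)-p))
E
```

```text
mouth [ 0.0527  0.0019 -0.0037]
[264.535  230.7201] [0.37 0.  ] [ 0.0406  0.0003 -0.0015]
```

```bash
python3 -m pendant '[{"travel":[0.005,0,0],"twist":0},{"travel":[0.01,0,0],"twist":0},{"travel":[0.014,0,0],"twist":0},{"travel":[0.018,0,0],"twist":0},{"travel":[0.018,0,0],"twist":0},{"travel":[0.018,0,0],"twist":0}]'
```

```text
time: 8.1
position: [0.6117, -0.1668, 0.0747]
tool_rot: [0.209, 1.562, -0.209]
ft_force: [-0.3, -0.3, -0.7]
grip_width: 0.172
```

```bash
python3 -m pendant '[{"travel":[0.005,0,0],"twist":0},{"travel":[0.01,0,0],"twist":0},{"travel":[0.015,0,0],"twist":0},{"travel":[0.018,0,0],"twist":0},{"travel":[0.018,0,0],"twist":0},{"travel":[0.018,0,0],"twist":0}]'
```

```text
time: 8.85
position: [0.6118, -0.1668, 0.0568]
tool_rot: [0.208, 1.561, -0.209]
ft_force: [-0.2, 0.7, -1.2]
grip_width: 0.171
```

Free descent: the foot is 24 mm in. I'll ease down onto the floor.

```bash
python3 -m pendant '[{"travel":[0.001,0,0],"twist":0},{"travel":[0.002,0,0],"twist":0},{"travel":[0.003,0,0],"twist":0},{"travel":[0.0035,0,0],"twist":0},{"travel":[0.0035,0,0],"twist":0}]'
```

```text
time: 9.48
position: [0.6121, -0.1668, 0.0546]
tool_rot: [0.208, 1.561, -0.21]
ft_force: [-1.9, 0.4, 6.5]
grip_width: 0.176
```

```bash
python3 -m pendant '[{"travel":[0,0,0],"twist":0},{"travel":[0,0,0],"twist":0},{"travel":[0,0,0],"twist":0},{"travel":[0,0,0],"twist":0}]' 0.1 40
python3 -m pendant '[{"travel":[-0.02,0,0],"twist":0},{"travel":[-0.04,0,0],"twist":0},{"travel":[-0.06,0,0],"twist":0},{"travel":[-0.08,0,0],"twist":0},{"travel":[-0.1,0,0],"twist":0},{"travel":[-0.1,0,0],"twist":0},{"travel":[-0.1,0,0],"twist":0}]'
python3 - <<'E'
from h import *
s=ctrl.get_state();print(s["time"],s["position"],R.from_rotvec(s["tool_rot"]).as_matrix().round(4))
a=ctrl.get_image("wrist")[:,:,::-1];b=ctrl.get_image("scene")[:,:,::-1]
cv2.imwrite("pics/w6.png",a);cv2.imwrite("pics/s6.png",b)
cv2.imwrite("pics/m6.png",np.hstack([cv2.resize(a[160:310,230:430],(400,300),interpolation=2),cv2.resize(b[150:300,200:400],(400,300),interpolation=2)]))
W=ext("wrist",s["position"],s["tool_rot"]);print([proj(W,x) for x in ([.611,-.167,.094],[.595,-.2252,.096])])
S=ext("scene");print([proj(S,x) for x in ([.611,-.167,.094],[.611,-.167,.097])])
E
```

```text
time: 9.98
position: [0.612, -0.1668, 0.0544]
tool_rot: [0.208, 1.561, -0.21]
ft_force: [-0.4, -0.3, 0.0]
grip_width: 0.513
time: 10.85
position: [0.6116, -0.1667, 0.1539]
tool_rot: [0.208, 1.562, -0.21]
ft_force: [-0.2, 0.5, -0.7]
grip_width: 0.55
10.85 [ 0.61160011 -0.16674866  0.15385206] [[-1.600e-03  2.630e-01  9.648e-01]
 [-7.000e-04  9.648e-01 -2.630e-01]
 [-1.000e+00 -1.100e-03 -1.400e-03]]
[array([320.9390098, 255.7963058]), array([320.73263304, 336.07750573])]
[array([262.83065848, 209.39468935]), array([262.67987523, 207.82196165])]
```

View pics/m6.png

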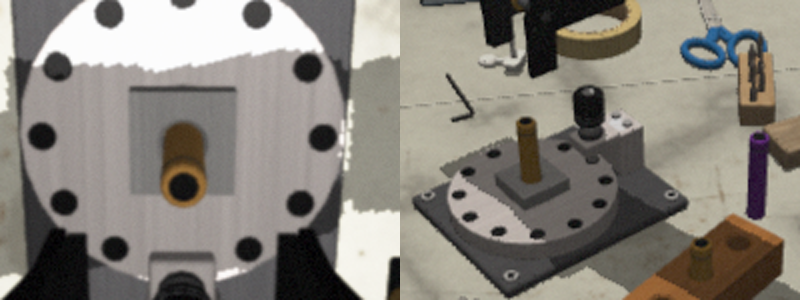

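The sleeve stands in the socket, with its top at about (263,210.5) in the scene against a predicted (262.8,209.4) for fully home. Next is the knob.

```bash
python3 -m pendant '[{"travel":[0,-0.02,0],"twist":0},{"travel":[0,-0.04,0],"twist":0},{"travel":[0,-0.06,0],"twist":0},{"travel":[0.015,-0.06,0],"twist":0},{"travel":[0.03,-0.06,0],"twist":0},{"travel":[0.03,-0.06,0],"twist":0},{"travel":[0.03,-0.06,0],"twist":0}]' 0.1
python3 - <<'E'
from h import *
s=ctrl.get_state();print(s["time"],s["position"])
a=ctrl.get_image("wrist")[:,:,::-1];b=ctrl.get_image("scene")[:,:,::-1]
cv2.imwrite("pics/m7.png",np.hstack([cv2.resize(a[160:400,220:420],(333,400),interpolation=2),cv2.resize(b[150:270,230:360],(433,400),interpolation=2)]))
E
```

```text
time: 11.82
position: [0.5958, -0.2235, 0.1232]
tool_rot: [0.208, 1.563, -0.208]
ft_force: [0.4, -0.1, 0.5]
grip_width: 0.551
11.825 [ 0.59576661 -0.22353003  0.12317851]
```

View pics/m7.png

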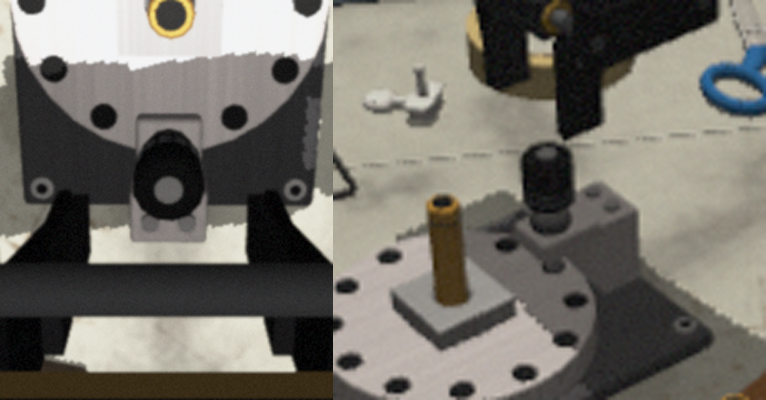

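The knob at (168,188) in the left crop is centred between the fingers. Descend and grip.

```bash
python3 -m pendant '[{"travel":[0.02,-0.001,0],"twist":0},{"travel":[0.04,-0.001,0],"twist":0},{"travel":[0.056,-0.001,0],"twist":0},{"travel":[0.056,-0.001,0],"twist":0},{"travel":[0.056,-0.001,0],"twist":0}]'
python3 -m pendant '[{"travel":[0,0,0],"twist":0},{"travel":[0,0,0],"twist":0},{"travel":[0,0,0],"twist":0},{"travel":[0,0,0],"twist":0},{"travel":[0,0,0],"twist":0},{"travel":[0,0,0],"twist":0}]' -1 55
```

```text
time: 12.55
position: [0.596, -0.225, 0.068]
tool_rot: [0.208, 1.562, -0.208]
ft_force: [0.7, -0.1, 0.8]
grip_width: 0.549
time: 13.3
position: [0.5956, -0.2249, 0.0684]
tool_rot: [0.208, 1.563, -0.209]
ft_force: [-3.0, 0.4, 4.6]
grip_width: 0.279
```

```bash
python3 -m pendant '[{"travel":[-0.003,0,0],"twist":0},{"travel":[-0.006,0,0],"twist":0},{"travel":[-0.009,0,0],"twist":0},{"travel":[-0.012,0,0],"twist":0},{"travel":[-0.014,0,0],"twist":0},{"travel":[-0.014,0,0],"twist":0},{"travel":[-0.014,0,0],"twist":0}]' - 60
```

```text
time: 14.18
position: [0.5956, -0.2249, 0.0821]
tool_rot: [0.208, 1.563, -0.209]
ft_force: [3.2, -1.1, -12.2]
grip_width: 0.281
```

```bash
python3 -m pendant '[{"travel":[-0.001,0,0],"twist":0},{"travel":[-0.002,0,0],"twist":0},{"travel":[-0.003,0,0],"twist":0},{"travel":[-0.003,0,0],"twist":0},{"travel":[-0.003,0,0],"twist":0}]'
```

```text
time: 14.8
position: [0.5955, -0.2249, 0.0845]
tool_rot: [0.208, 1.563, -0.208]
ft_force: [5.0, -1.1, -15.6]
grip_width: 0.283
```

```bash
python3 -m pendant '[{"travel":[-0.001,0,0],"twist":0},{"travel":[-0.0015,0,0],"twist":0},{"travel":[-0.0015,0,0],"twist":0},{"travel":[-0.0015,0,0],"twist":0}]'
python3 - <<'E'
from h import *
s=ctrl.get_state();print(s["time"],s["position"],s["ft_force"])
a=ctrl.get_image("wrist")[:,:,::-1];b=ctrl.get_image("scene")[:,:,::-1]
cv2.imwrite("pics/m8.png",np.hstack([cv2.resize(a,(400,300),interpolation=2),cv2.resize(b[170:290,230:390],(400,300),interpolation=2)]))
print(ctrl.get_state()["ft_force"])
E
```

```text
time: 15.3
position: [0.5955, -0.2249, 0.0846]
tool_rot: [0.208, 1.563, -0.208]
ft_force: [6.7, -2.2, -20.0]
grip_width: 0.284
15.3 [ 0.59548087 -0.22488394  0.08460687] [  6.72329701  -2.21464014 -20.03353959]
[  6.600434    -1.83159238 -19.64942309]
```

View pics/m8.png

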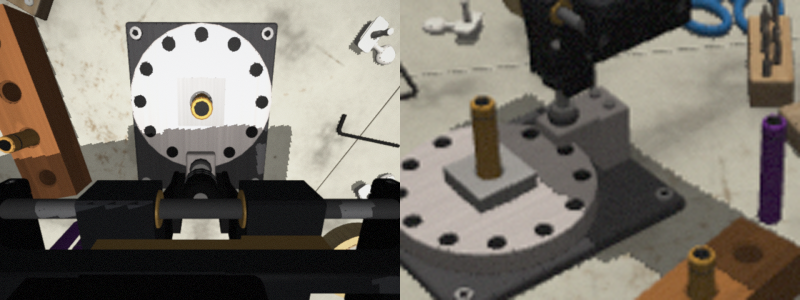

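The force rose from 15.6 to 20 N with no further motion, so the plunger is at its stop, 16.2 mm above where I gripped it. The view shows more barrel under the knob, and the sleeve standing. I'll check that the hold is steady.

```bash
python3 -m pendant '[{"travel":[-0.0012,0,0],"twist":0},{"travel":[-0.0012,0,0],"twist":0},{"travel":[-0.0012,0,0],"twist":0},{"travel":[-0.0012,0,0],"twist":0},{"travel":[-0.0012,0,0],"twist":0},{"travel":[-0.0012,0,0],"twist":0},{"travel":[-0.0012,0,0],"twist":0},{"travel":[-0.0012,0,0],"twist":0}]'
```

```text
time: 16.4
position: [0.5955, -0.2249, 0.0846]
tool_rot: [0.209, 1.563, -0.208]
ft_force: [7.1, -2.2, -18.3]
grip_width: 0.285
```

```bash
python3 -c "
from bench import ctrl
print(ctrl.close_job())"
```

```text
the job is handed in; nothing more can be done
None
```

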